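# Close two tins of jointing paste and slide one to the dispatch mark

## Task

Both tins under the light rail have a lid standing proud on one side: first, with the tins where they stand, press both lids down until they are fully home. Then slide the blue tin along the bench, without lifting or tipping it, until its whole base stands on the green disc; leave the orange tin where it is, and do not knock the light rail or disturb the other stock on the bench.

Things in the scene. Friction and masses are not known exactly. Their poses are not given: they have to be found in the camera images.
- blue_tin: blue tin with a white label band, 66 mm across, 80 mm tall to its rim, 0.4 to 0.8 kg; origin at the centre of its underside, z up. Its yellow lid (60 mm across, 4 mm thick, top face 84 mm above the bench when fully home) is pivoted at the tin's +x rim; the side towards the tin's own -x stands proud
- orange_tin: orange tin with a white label band, 66 mm across, 80 mm tall to its rim, 0.4 to 0.8 kg; origin at the centre of its underside, z up. Its yellow lid (60 mm across, 4 mm thick, top face 84 mm above the bench when fully home) is pivoted at the tin's +x rim; the side towards the tin's own -x stands proud
- blue_lid_edge (a point): point on the top face of the blue tin's lid, 10 mm inside the edge that stands proud (50 mm from the pivot); moves with the lid
- orange_lid_edge (a point): point on the top face of the orange tin's lid, 10 mm inside the edge that stands proud (50 mm from the pivot); moves with the lid
- blue_lid (a joint): how far the blue tin's lid is still open, rad: 0 fully home, 0.1 is about 6 mm proud at the raised edge. It is stiff (about 10 N straight down on the raised side, more nearer the pivot) and stays where it is left
- orange_lid (a joint): how far the orange tin's lid is still open, rad: 0 fully home, 0.1 is about 6 mm proud at the raised edge. It is stiff (about 10 N straight down on the raised side, more nearer the pivot) and stays where it is left
- green_mark: green flat disc painted on the bench, 94 mm across, origin at its centre; the place for the blue tin, between the two grey discs
- left_mark: grey flat disc painted on the bench, 94 mm across, origin at its centre; one tin starts on it
- right_mark: grey flat disc painted on the bench, 94 mm across, origin at its centre; the other tin starts on it
- rail: fixed light rail right above the row of discs: a bar 20 mm deep, 24 mm high, 760 mm long along its own y, underside 214 mm above the bench (130 mm above a closed lid), on a 30 mm square post at each end. Origin on the bench under the bar's middle, 6 mm beyond its centre line; x points away from the robot, square to the bar. It bars the way from above: come in tilted from the robot's side
- coupling_a: blue and black plastic pipe coupling standing upright, 42 mm across, 38 mm tall; bystander, origin at the centre of its underside
- coupling_b: a second such coupling, standing upright, 42 mm across, 38 mm tall; bystander, origin at the centre of its underside
- brass_valve: brass ball valve with a flat red lever, lying, about 76 x 28 mm, 41 mm tall; bystander, origin at the centre of its underside
- tape_roll: white roll of thread tape lying flat, 56 mm across, 16 mm tall; bystander, origin at the centre of its underside
- carton: small cardboard carton, 80 x 120 mm, 50 mm tall; bystander, origin at the centre of its underside
- copper_sleeve: copper sleeve standing upright, 32 mm across, 34 mm tall; bystander, origin at the centre of its underside

How it is judged:
By the outcome, as a careful person would: the job done as asked, in the order asked, and still so for the second after the job is handed in, with the robot touching nothing.
It also fails if it takes over 56 s, if anything falls off the work surface, if the arm or the gripper's body presses on something with over 40 N, if the wrist force passes 120 N, or if a joint passes its speed limit or range.

## Robot

A 7-joint arm with a two-finger parallel gripper is mounted at the origin on the work surface. World frame = base frame: x ahead of the robot, y to its left, z up, the work surface at z = 0. Lengths are in m, angles in rad, forces in N, time in s.
With the tool pointing down it reaches from about 0.4 to 0.9 m from the base axis. Payload 5.6 kg.
Tool frame: the origin (TCP) lies at the very end of the fingers, on their centre line; the grasp point (between the pads) lies 19 mm behind it; z points along the fingers, y is the line along which they close (so a half turn about z gives the same grasp; the last joint's range is limited). The gripper opens to 92 mm and grips with 3 to 60 N. Pads are 20 mm wide; open, the fingers measure 128 mm over their backs; the gripper's body (75 mm by 189 mm) begins 69 mm behind the grasp point.
Start: joints at [1.175, 0.468, -0.012, 1.603, 0.006, 1.071, -0.056], TCP at [0.225, -0.61, 0.215] pointing down, gripper open.
Joint ranges: [-2.53, 2.53], [-0.31, 2.02], [-1.57, 1.55], [0.28, 2.44], [-1.29, 4.43], [0.15, 1.84], [-2.92, 2.92]. Speed limits (rad/s): [2.57, 2.57, 3.14, 3.14, 3.14, 3.14, 3.14].

## Interface

Orientations are given as [roll, pitch, yaw] about the fixed x, y, z axes, in that order (R = Rz(yaw) Ry(pitch) Rx(roll)).
In Python, from bench import get_obs, cams, bot gives the robot as it stands.
- The arm moves only by the tool carry_out, never from a script. Its argument "plan" is a list of rows, each a list of 3 entries, a list of its own where there are three numbers: the shift along the world's x, y, z normalised to -1 to 1, where 1 is 0.2 m, then the turn, a rotation vector about the world's x, y, z normalised to -1 to 1, where 1 is 0.5 rad, then the closure, from -1 (fully open) to 1 (shut). In form: [[[tx, ty, tz], [wx, wy, wz], fingers], ...]. A call has 1 to 5 rows; each row shifts and turns the commanded pose from where the row before left it; what a row does not reach is not made up. A row lasts 1/10 s, in which the tool goes at most 50 mm and 8.59 degrees, less where a joint would pass 70% of its speed; a pose out of reach is approached as far as the arm can. A call with a number of a shift or a turn outside -1 to 1 is refused whole. A call with a gripper value outside its range is refused whole. The fingers move at their own pace and stop on an object; the grip force is fixed at half the most. Time passes only in rows, so rows that do not move let the fingers close. It gives the time, the measured TCP pose, the force, the opening and the grip force at its end, in the units of the state.
- get_obs(): the state, without advancing time (a new reading comes with each control period).
- cams.grab_frame(name): name is "scene" or "top" or "wrist"; returns a dict with "color" (400x640x3 uint8, blue, green, red), "vfov" (degrees; the focal length in pixels is half the picture's height over the tangent of half this angle, whatever the lens; pixels are square), "cx", "cy" (the principal point, pixels), "origin" and "orientation" of the camera in the world. Camera axes: x right, y up, looking along -z (the intrinsics and any distortion apply to the point x, -y, -z); pixel columns grow to the right and rows downward; lengths in m; the calibration is good to about 2 mm. A picture is of the moment at which its call begins. There is no depth.
- bot.sign_off(): hands the job in; it is judged then, once.
The state is a dict: "clock": time; "joint_pos": joint angles; "joint_vel": joint speeds; "tau": joint torques, N m; "ee_pos": TCP position; "orientation": TCP orientation; "wrist_force": force on the tool from outside, world axes, zero at the start; "torque": the same for the moment, N m; "grip_width": opening from 0.0 (shut) to 1.0 (fully open); "gripper_force": force on a finger pad.
Only numpy, scipy, OpenCV 4.12 (cv2) and the standard library are available. Lean on these libraries where they do the work, as an engineer would, in place of code of your own. Each camera call takes 0.05 s, during which the arm holds its last target. There are 200 camera calls.

## Working session

There is one attempt and no reset: what is moved stays moved. The work goes in short steps, Python scripts to look and compute and a tool call to move; the robot and the scene stay as the last step left them, time stands still between calls to the robot, and variables do not carry over. Pictures are saved under pics/ and viewed, at most 10 in all, crops included, and the job is handed in when it is done.

Besides the shell and the picture viewer there is one more tool, called after "Request:" as a command line: name --argument value ..., lists and objects as JSON in quotes. carry_out: Moves the arm, as the interface text tells. Scaled input: -1 to 1 covers 0.2 m each way for a shift and 0.5 rad each way for a turn. Its arguments: {"type":"object","properties":{"plan":{"type":"array","items":{"type":"array"}}},"required":["plan"]}

```bash
ls; mkdir -p pics; python3 - <<'E'
from bench import get_obs,cams,bot
import cv2
o=get_obs();print(o)
for n in("scene","top"):
    f=cams.grab_frame(n);cv2.imwrite(f"pics/{n}0.png",f["color"]);print(n,{k:v for k,v in f.items() if k!="color"})
E
```

```text
pics
{'clock': 0.0, 'joint_pos': array([ 1.1750152 ,  0.46835902, -0.01160601,  1.60361834,  0.00600393,
        1.07137418, -0.0562752 ]), 'joint_vel': array([-0.00072316,  0.00183086, -0.00073023, -0.00053061,  0.0006148 ,
       -0.0003721 , -0.00095576]), 'tau': array([ 1.92886582e-04, -5.20569742e+01, -1.25913692e-02, -2.43745100e+01,
       -5.66552498e-02,  1.72506255e-02,  1.57067957e-04]), 'ee_pos': array([ 0.22431768, -0.6094553 ,  0.21365431]), 'orientation': array([-3.13987263e+00,  1.23453031e-04,  3.52746771e-01]), 'wrist_force': array([-0.23060591, -0.7294489 , -0.01071981]), 'torque': array([0.0304198 , 0.03450849, 0.02858317]), 'gripper_force': 0.0, 'grip_width': 1.0013245919065155}
scene {'vfov': 53.89156653984549, 'cx': 323.33870539648984, 'cy': 195.47260424450403, 'origin': array([1.08357579, 0.01510814, 0.65124465]), 'orientation': array([0.67647479, 0.01144761, 1.50889113])}
top {'vfov': 48.32687746393246, 'cx': 326.26005009417867, 'cy': 203.8390682127618, 'origin': array([0.52731618, 0.0310503 , 1.12746804]), 'orientation': array([ 0.09447497, -0.00699427, -1.58094891])}
```

View pics/scene0.png

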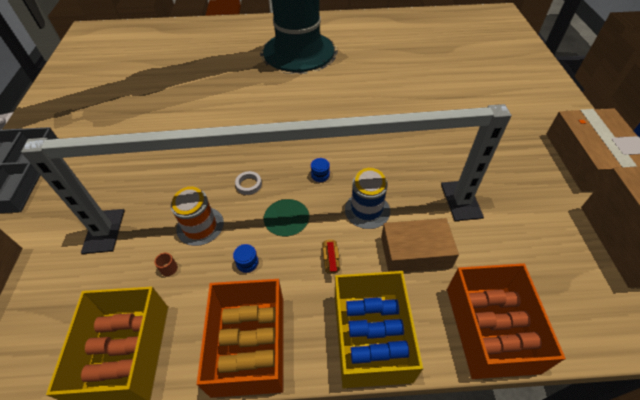

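View pics/top0.png

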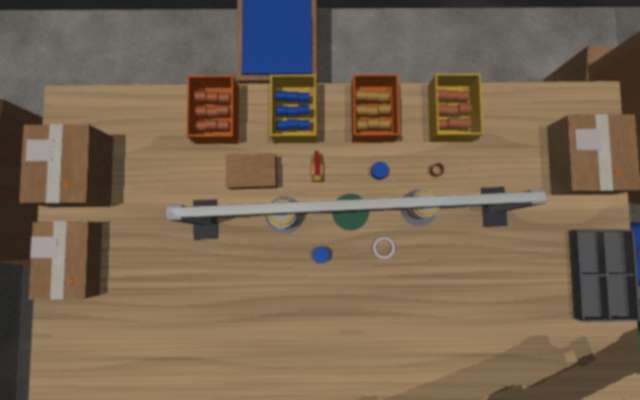

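The scene view shows the blue tin near (369,195), the orange near (194,215) and the green disc at (286,217). In the top view they are at (285,214), (420,207) and (351,211). The rail partly covers all three, and the raised sides aren't clear yet.

```bash
cat > h.py <<'E'
import numpy as np,cv2
from scipy.spatial.transform import Rotation as R
from bench import get_obs,cams,bot
def ray(f,u,v):
    fl=f["color"].shape[0]/2/np.tan(np.radians(f["vfov"])/2)
    d=np.array([(u-f["cx"])/fl,-(v-f["cy"])/fl,-1])
    return R.from_euler("xyz",f["orientation"]).apply(d)
def hit(f,u,v,z):
    d=ray(f,u,v);return f["origin"]+d*(z-f["origin"][2])/d[2]
def proj(f,p):
    fl=f["color"].shape[0]/2/np.tan(np.radians(f["vfov"])/2)
    c=R.from_euler("xyz",f["orientation"]).inv().apply(np.array(p)-f["origin"])
    return f["cx"]-fl*c[0]/c[2],f["cy"]+fl*c[1]/c[2]
def masks(f):
    h=cv2.cvtColor(f["color"],cv2.COLOR_BGR2HSV)
    return {n:cv2.inRange(h,l,u) for n,l,u in [("green",(60,80,30),(90,255,255)),("yellow",(22,120,100),(32,255,255)),("blue",(105,120,40),(125,255,255)),("orange",(5,180,100),(14,255,255))]}
def blobs(m,a=25):
    n,l,s,c=cv2.connectedComponentsWithStats(m)
    return [(s[i],c[i],l==i) for i in range(1,n) if s[i][4]>=a]
E
python3 - <<'E'
from h import *
np.set_printoptions(precision=4,suppress=True)
for n in("scene","top"):
    f=cams.grab_frame(n)
    for k,m in masks(f).items():
        for s,c,_ in blobs(m,15):
            z={"green":0,"yellow":.085,"blue":.038,"orange":.04}[k]
            p=hit(f,*c,z)
            if abs(p[1])<.35 and p[0]<.72: print(n,k,s,c,p[:2])
    r=f["color"][150:260,150:430] if n=="scene" else f["color"][180:240,240:450]
    cv2.imwrite(f"pics/{n}1.png",cv2.resize(r,(784,308) if n=="scene" else (798,228),interpolation=cv2.INTER_CUBIC))
a=cv2.imread("pics/scene1.png");b=cv2.imread("pics/top1.png");cv2.imwrite("pics/both.png",np.vstack([a,cv2.resize(b,(784,228))]))
E
```

```text
scene green [281  36  53  34 658] [312.5775  57.4757] [0.0368 0.0406]
scene green [264 200  44  19 620] [285.5016 209.6387] [ 0.5931 -0.0403]
scene green [267 222  40  14 357] [286.5966 228.2269] [ 0.6396 -0.0382]
scene yellow [355 168  30  14 127] [368.3071 172.6929] [0.5792 0.1269]
scene yellow [175 187  26   9  65] [187.6462 189.7385] [ 0.5975 -0.2165]
scene yellow [359 187  26   8  99] [371.8081 191.0808] [0.6254 0.1273]
scene yellow [173 201  30  13 117] [187.8291 208.7692] [ 0.6428 -0.2093]
scene blue [311 158  18  24 343] [319.7784 169.07  ] [0.5198 0.0355]
top green [341 195  18   4  47] [349.     196.7021] [ 0.6518 -0.036 ]
top green [334 211  34  18 456] [350.4561 218.6009] [ 0.5959 -0.0388]
top blue [372 162  16  17 206] [379.3204 170.0097] [ 0.7133 -0.1098]
top blue [313 247  16  16 200] [320.615 254.59 ] [0.5068 0.0373]
```

View pics/both.png

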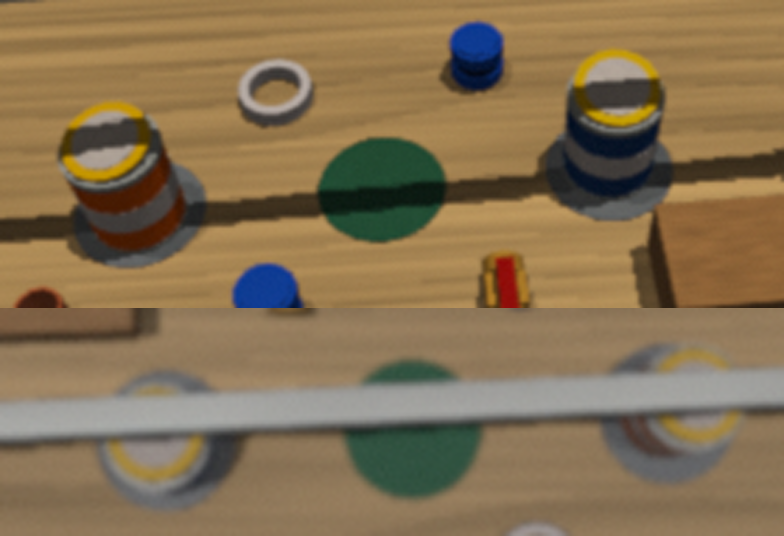

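The crops show both lids as yellow rings with pale tops, but they're too coarse to tell which side is raised. I'll move the wrist camera in, tilted from the robot's side, facing the orange tin first.

Request:
carry_out --plan '[[[0.08,0.13,0.06],[0,-0.1,-0.04],-1],[[0.08,0.13,0.06],[0,-0.1,-0.04],-1],[[0.08,0.13,0.06],[0,-0.1,-0.04],-1],[[0.08,0.13,0.06],[0,-0.1,-0.04],-1],[[0.08,0.13,0.06],[0,-0.1,-0.04],-1]]'

```text
clock: 0.7
ee_pos: [0.305, -0.4789, 0.275]
orientation: [3.065, -0.24, 0.26]
wrist_force: [-0.3, -0.6, -0.7]
grip_width: 0.998
gripper_force: 0.0
```

Request:
carry_out --plan '[[[0.08,0.13,0],[0,-0.1,-0.04],-1],[[0.08,0.13,0],[0,-0.1,-0.04],-1],[[0.08,0.13,0],[0,-0.1,-0.04],-1],[[0.08,0.13,0],[0,-0.1,-0.04],-1],[[0.08,0.13,0],[0,-0.1,-0.04],-1]]'

```text
clock: 1.2
ee_pos: [0.3849, -0.349, 0.2747]
orientation: [3.007, -0.484, 0.181]
wrist_force: [0.9, -0.6, 0.1]
grip_width: 0.996
gripper_force: 0.0
```

Request:
carry_out --plan '[[[0.08,0.13,0],[0,-0.1,-0.04],-1],[[0.08,0.13,0],[0,-0.1,-0.04],-1],[[0.08,0.13,0],[0,-0.1,-0.04],-1],[[0.08,0.13,0],[0,-0.1,-0.04],-1],[[0.08,0.13,0],[0,-0.1,-0.04],1]]'

```text
clock: 1.7
ee_pos: [0.4647, -0.2192, 0.2748]
orientation: [2.963, -0.731, 0.105]
wrist_force: [1.2, -0.4, 1.4]
grip_width: 0.937
gripper_force: 0.0
```

```bash
python3 - <<'E'
from h import *
np.set_printoptions(precision=4,suppress=True)
o=get_obs();print(o["clock"],o["ee_pos"],o["orientation"],o["joint_pos"],o["wrist_force"])
f=cams.grab_frame("wrist");cv2.imwrite("pics/w1.png",f["color"]);print({k:v for k,v in f.items() if k!="color"})
f=cams.grab_frame("scene");m=masks(f)["green"]; m[:150]=0
e=cv2.fitEllipse(cv2.convexHull(cv2.findNonZero(m)));print(e,hit(f,*e[0],0))
f=cams.grab_frame("top");m=masks(f)["green"]; 
e=cv2.fitEllipse(cv2.convexHull(cv2.findNonZero(m)));print(e,hit(f,*e[0],0))
E
```

```text
1.7 [ 0.4647 -0.2192  0.2748] [ 2.9626 -0.7311  0.1053] [ 0.9519 -0.0904 -0.3853  2.3651 -1.1264  0.3331  0.0133] [ 1.1941 -0.3519  1.3622]
{'vfov': 59.42195820963666, 'cx': 320.0443404122342, 'cy': 200.38353522736674, 'origin': array([ 0.3984, -0.1959,  0.443 ]), 'orientation': array([ 0.5041, -0.1331, -1.5863])}
((285.8899230957031, 217.20875549316406), (35.54426574707031, 43.77494430541992), 81.03594970703125) [ 0.6124 -0.0395  0.    ]
((485.114013671875, 275.69781494140625), (249.60415649414062, 327.74700927734375), 102.88248443603516) [ 0.4492 -0.3746  0.    ]
```

View pics/w1.png

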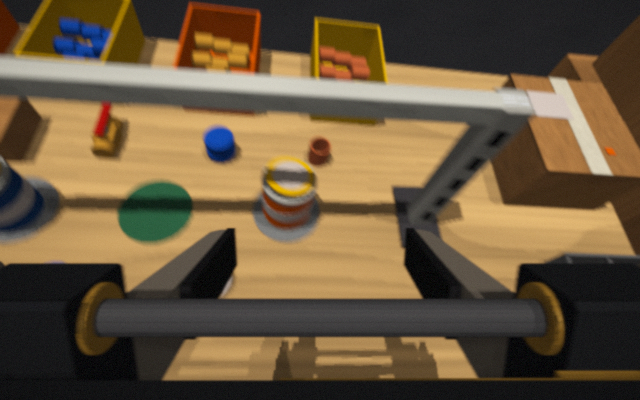

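The wrist view shows the orange tin at (289,190), the green disc at (155,210), the blue tin at the left edge and the rail across the top. Joint 4 is near its limit, so I'll go lower and further forward for a closer look at the lid.

```bash
cat >> h.py <<'E'
def want(phi,t):  # tool tilted t from the robot's side, yawed phi
    return R.from_euler("z",phi)*R.from_euler("y",-t)*R.from_euler("x",np.pi)
def togo(p,phi,t):
    o=get_obs();d=(np.array(p)-o["ee_pos"])/.2
    w=(want(phi,t)*R.from_euler("xyz",o["orientation"]).inv()).as_rotvec()/.5
    print("shift",d.round(3),"turn",w.round(3),"n>=",max(np.linalg.norm(d)/.25,np.linalg.norm(w)/.3).round(1))
E
python3 -c "
from h import *
togo((.50,-.21,.20),.05,.72)"
```

```text
shift [ 0.178  0.04  -0.371] turn [0.264 0.038 0.117] n>= 1.7
```

Request:
carry_out --plan '[[[0.045,0.01,-0.09],[0.066,0.01,0.03],1],[[0.045,0.01,-0.09],[0.066,0.01,0.03],1],[[0.045,0.01,-0.09],[0.066,0.01,0.03],1],[[0.045,0.01,-0.09],[0.066,0.01,0.03],1],[[0,0,0],[0,0,0],1]]'

```text
clock: 2.35
ee_pos: [0.4972, -0.2146, 0.2052]
orientation: [3.133, -0.716, 0.046]
wrist_force: [0.6, -0.2, -0.4]
grip_width: 0.369
gripper_force: 0.0
```

```bash
python3 - <<'E'
from h import *
np.set_printoptions(precision=4,suppress=True)
o=get_obs();print(o["clock"],o["ee_pos"],o["orientation"],o["joint_pos"],o["wrist_force"],o["grip_width"])
f=cams.grab_frame("wrist");print({k:v for k,v in f.items() if k!="color"})
cv2.imwrite("pics/w2.png",f["color"])
u,v=map(int,proj(f,(.62,-.212,.06)));print(u,v,proj(f,o["ee_pos"]))
c=f["color"][max(0,v-65):v+65,max(0,u-80):u+80];cv2.imwrite("pics/w2c.png",cv2.resize(c,None,fx=4,fy=4,interpolation=cv2.INTER_CUBIC))
E
```

```text
2.35 [ 0.4972 -0.2146  0.2052] [ 3.1329 -0.7163  0.0464] [ 1.2782  0.1949 -0.7462  2.3102 -1.2726  0.2697  0.2359] [ 0.6095 -0.1668 -0.4196] 0.36863960324871375
{'vfov': 59.42195820963666, 'cx': 320.0443404122342, 'cy': 200.38353522736674, 'origin': array([ 0.4344, -0.2163,  0.3764]), 'orientation': array([ 0.4813, -0.0066, -1.5306])}
321 183 (np.float64(319.51099441566623), np.float64(246.13199391696662))
```

View pics/w2c.png

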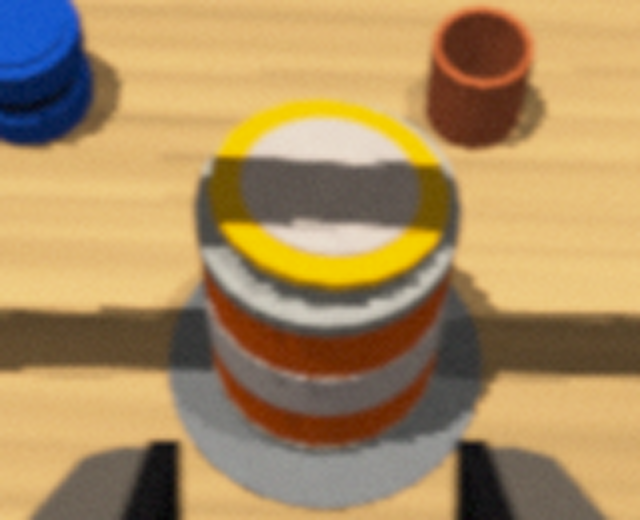

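The crop shows the orange lid (yellow ring centred at (330,190)) with a dark gap under its front edge around (300,290), so it's raised roughly towards the robot. I'll fit its plane by casting the ring's rays from both views.

```bash
cat >> h.py <<'E'
from scipy.optimize import least_squares
def ring(f,x,y,r):
    u,v=proj(f,(x,y,.088));h=cv2.cvtColor(f["color"],cv2.COLOR_BGR2HSV)
    m=cv2.inRange(h,(20,150,50),(33,255,255));k=np.zeros_like(m);cv2.circle(k,(int(u),int(v)),r,255,-1)
    pts=cv2.findNonZero(m&k);hull=cv2.convexHull(pts)
    e=cv2.fitEllipse(hull);a=np.linspace(0,2*np.pi,36,endpoint=False);t=np.radians(e[2])
    A,B=e[1][0]/2+.4,e[1][1]/2+.4
    return [(e[0][0]+A*np.cos(s)*np.cos(t)-B*np.sin(s)*np.sin(t),e[0][1]+A*np.cos(s)*np.sin(t)+B*np.sin(s)*np.cos(t)) for s in a],e
def lid(fs,x,y,rs):
    rays=[]
    for f,r in zip(fs,rs):
        p,e=ring(f,x,y,r);print("ellipse",np.round(e[0],1),np.round(e[1],1),round(e[2]))
        rays+=[(f["origin"],ray(f,*q)) for q in p]
    O=np.array([a for a,_ in rays]);D=np.array([b for _,b in rays])
    def geo(q):
        cx,cy,a,b=q; t=np.hypot(a,b)  # slope a,b: height gained per m towards +x,+y
        n=np.array([-a,-b,1])/np.sqrt(1+t*t); c=np.array([cx,cy,.084+.03*t]); return c,n
    def res(q):
        c,n=geo(q);P=O+D*(((c-O)@n)/(D@n))[:,None];return (np.linalg.norm(P-c,axis=1)-.030)*1e3
    s=min((least_squares(res,[x,y,a,b]) for a in(-.1,.1) for b in(-.1,.1)),key=lambda s:s.cost)
    cx,cy,a,b=s.x;print("lid centre",s.x[:2].round(4),"open",np.hypot(a,b).round(3),"raised towards",np.degrees(np.arctan2(b,a)).round(),"rms mm",np.sqrt(np.mean(s.fun**2)).round(2))
    return s.x
E
python3 - <<'E'
from h import *
w=cams.grab_frame("wrist");s=cams.grab_frame("scene")
lid([w],.62,-.212,[45]);lid([s],.62,-.212,[24]);lid([w,s],.62,-.212,[45,24])
E
```

```text
ellipse [321.1 165.7] [47.7 60.3] 101
lid centre [ 0.6244 -0.2131] open 0.123 raised towards 127.0 rms mm 0.01
ellipse [187.2 200. ] [27.  33.5] 58
lid centre [ 0.6264 -0.2111] open 0.232 raised towards 162.0 rms mm 0.0
ellipse [321.1 165.7] [47.7 60.3] 101
ellipse [187.2 200. ] [27.  33.5] 58
lid centre [ 0.6242 -0.2125] open 0.144 raised towards 160.0 rms mm 1.02
```

The orange lid is open about 0.13 rad and raised towards the robot and slightly left. Next I check the rail position and work out the approach.

```bash
python3 - <<'E'
from h import *
f=cams.grab_frame("top")
for y in(-.21,.127):
    u,v=proj(f,(.61,y,.238));c=cv2.cvtColor(f["color"],cv2.COLOR_BGR2GRAY)[int(v)-20:int(v)+20,int(u)-1:int(u)+2].mean(1)
    i=np.where(c>150)[0];print(y,int(v)-20+i.min(),int(v)-20+i.max(),hit(f,u,int(v)-20+i.max()+.5,.238)[:2],hit(f,u,int(v)-20+i.min()-.5,.238)[:2])
togo((.614,-.205,.115),.05,.66)
E
```

```text
-0.21 197 204 [ 0.60798138 -0.20992962] [ 0.62413553 -0.21049281]
0.127 203 211 [0.59712508 0.12699066] [0.61520648 0.12700378]
shift [ 0.587  0.047 -0.46 ] turn [0.024 0.112 0.016] n>= 3.0
```

Request:
carry_out --plan '[[[0.1,0.01,-0.1],[0.005,0.02,0],1],[[0.1,0.01,-0.1],[0.005,0.02,0],1],[[0.13,0.01,-0.09],[0.005,0.02,0],1],[[0.13,0.01,-0.09],[0.005,0.02,0],1],[[0.12,0.01,-0.08],[0.005,0.03,0.01],1]]'

```text
clock: 3.05
ee_pos: [0.6158, -0.2098, 0.1291]
orientation: [-3.13, -0.642, 0.052]
wrist_force: [-0.2, -0.8, 0.9]
grip_width: 0.003
gripper_force: 0.0
```

Request:
carry_out --plan '[[[0,0,0],[0,0,0],1],[[0,0,0],[0,0,0],1]]'

```text
clock: 3.25
ee_pos: [0.6146, -0.2078, 0.1286]
orientation: [-3.127, -0.641, 0.052]
wrist_force: [-0.6, 0.0, -0.4]
grip_width: 0.0
gripper_force: 0.0
```

```bash
python3 - <<'E'
from h import *
o=get_obs();print(o["clock"],o["joint_pos"].round(3),o["wrist_force"].round(2),o["grip_width"])
togo((.614,-.205,.115),.05,.66)
f=cams.grab_frame("wrist")
c=f["color"][110:280,180:460]
cv2.imwrite("pics/w3.png",cv2.resize(c,None,fx=2.5,fy=2.5,interpolation=cv2.INTER_CUBIC))
E
```

```text
3.25 [ 0.737  0.444 -0.376  2.115 -1.291  0.148  0.173] [-0.62  0.03 -0.4 ] 1.1031355692563575e-06
shift [-0.003  0.014 -0.068] turn [-0.022 -0.038 -0.023] n>= 0.3
```

View pics/w3.png

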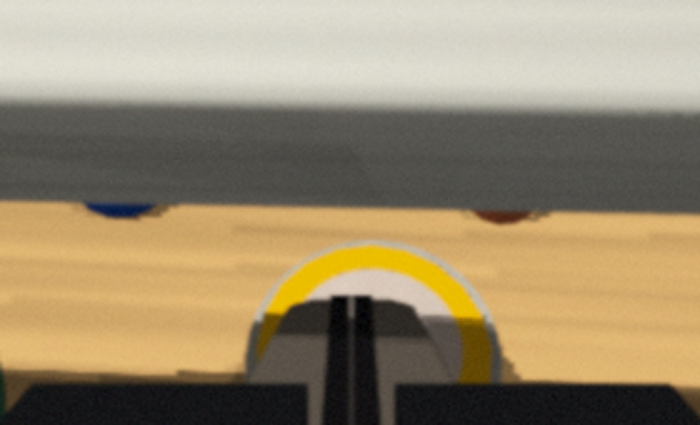

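The closed fingertips are above the middle of the orange lid at about (350,300) and clear of the rail, but joints 5 and 6 are at their limits. I'll back off towards the robot and use less tilt.

Request:
carry_out --plan '[[[-0.1,0.01,0],[0,0.07,-0.02],1],[[-0.1,0,0],[0,0.08,-0.02],1],[[0,0,0],[0,0.08,-0.02],1],[[0,0,0],[0,0.08,-0.02],1],[[0,0,0],[0,0,0],1]]'

```text
clock: 3.8
ee_pos: [0.5749, -0.2073, 0.13]
orientation: [-3.122, -0.489, 0.007]
wrist_force: [0.2, -0.4, -1.2]
grip_width: 0.003
gripper_force: 0.0
```

```bash
python3 - <<'E'
from h import *
o=get_obs();print(o["clock"],o["joint_pos"].round(3),o["orientation"].round(3),o["ee_pos"].round(4))
togo((.603,-.205,.105),0,.5)
E
```

```text
3.8 [ 0.326  0.353  0.089  2.131 -0.859  0.316 -0.376] [-3.122 -0.489  0.007] [ 0.5749 -0.2073  0.13  ]
shift [ 0.141  0.011 -0.125] turn [-0.035 -0.022 -0.033] n>= 0.8
```

Request:
carry_out --plan '[[[0.07,0.005,-0.05],[-0.01,-0.01,-0.01],1],[[0.07,0.005,-0.05],[-0.01,-0.01,-0.01],1],[[0,0,-0.02],[-0.01,0,-0.01],1],[[0,0,-0.02],[0,0,0],1],[[0,0,0],[0,0,0],1]]'

```text
clock: 4.3
ee_pos: [0.6006, -0.2058, 0.0993]
orientation: [-3.135, -0.495, -0.004]
wrist_force: [-0.5, 0.1, -0.7]
grip_width: 0.002
gripper_force: 0.0
```

Request:
carry_out --plan '[[[0,0,-0.015],[0,0,0],1],[[0,0,-0.015],[0,0,0],1],[[0,0,0],[0,0,0],1]]'

```text
clock: 4.6
ee_pos: [0.6019, -0.2058, 0.0944]
orientation: [-3.136, -0.497, -0.003]
wrist_force: [-4.2, -0.2, 5.4]
grip_width: 0.006
gripper_force: 3.6
```

```bash
python3 - <<'E'
from h import *
o=get_obs();print(o["clock"],o["joint_pos"].round(3),o["orientation"].round(3),o["ee_pos"].round(4),o["wrist_force"].round(1))
togo((.603,-.205,.09),0,.5)
E
```

```text
4.6 [ 3.67e-01  4.46e-01  1.00e-03  2.10e+00 -9.51e-01  2.18e-01 -3.07e-01] [-3.136e+00 -4.970e-01 -3.000e-03] [ 0.6019 -0.2058  0.0944] [-4.2 -0.2  5.4]
shift [ 0.006  0.004 -0.022] turn [-0.009 -0.005  0.001] n>= 0.1
```

Contact at TCP z = 94 mm, as predicted. Now I press down in small steps.

Request:
carry_out --plan '[[[-0.005,0,-0.01],[0,0,0],1],[[-0.005,0,-0.01],[0,0,0],1],[[0,0,-0.01],[0,0,0],1],[[0,0,0],[0,0,0],1]]'

```text
clock: 5.0
ee_pos: [0.6009, -0.2055, 0.0893]
orientation: [-3.137, -0.499, -0.002]
wrist_force: [-2.5, 1.1, 6.0]
grip_width: 0.006
gripper_force: 3.5
```

Request:
carry_out --plan '[[[0,0,-0.01],[0,0,0],1],[[0,0,-0.01],[0,0,0],1],[[0,0,0],[0,0,0],1]]'

```text
clock: 5.3
ee_pos: [0.6009, -0.2054, 0.0859]
orientation: [-3.136, -0.5, -0.002]
wrist_force: [-5.8, 1.9, 13.8]
grip_width: 0.004
gripper_force: 7.7
```

Request:
carry_out --plan '[[[-0.005,0,-0.01],[0,0,0],1],[[0,0,-0.01],[0,0,0],1],[[0,0,0],[0,0,0],1]]'

```text
clock: 5.6
ee_pos: [0.6011, -0.2054, 0.0846]
orientation: [-3.137, -0.504, -0.001]
wrist_force: [-14.8, 4.7, 31.5]
grip_width: 0.004
gripper_force: 17.3
```

Request:
carry_out --plan '[[[0,0,-0.01],[0,0,0],1],[[0,0,-0.01],[0,0,0],1],[[0,0,0],[0,0,0],1]]'

```text
clock: 5.9
ee_pos: [0.6015, -0.2055, 0.0839]
orientation: [-3.137, -0.508, -0.001]
wrist_force: [-33.2, 8.6, 59.8]
grip_width: 0.002
gripper_force: 33.5
```

It stopped at z = 84 mm with the force climbing to 60 N, so the lid is home. I lift off and look.

Request:
carry_out --plan '[[[-0.01,0,0.04],[0,0,0],1],[[0,0,0.06],[0,0,0],1],[[-0.1,0,0.05],[0,0,0],1],[[-0.2,0,0.1],[0,0,0],1],[[-0.2,0,0.1],[0,0,0],1]]'

```text
clock: 6.4
ee_pos: [0.4958, -0.2048, 0.146]
orientation: [-3.136, -0.496, -0.002]
wrist_force: [-0.2, -1.5, 1.2]
grip_width: 0.008
gripper_force: 0.0
```

Request:
carry_out --plan '[[[0,0.1,0.1],[0,0,0],1],[[0,0,0],[0,0,0],1]]'

```text
clock: 6.6
ee_pos: [0.4975, -0.1841, 0.1684]
orientation: [-3.137, -0.501, 0.0]
wrist_force: [0.2, 0.4, 0.9]
grip_width: 0.007
gripper_force: 0.0
```

```bash
python3 - <<'E'
from h import *
o=get_obs();print(o["clock"],o["joint_pos"].round(3),o["wrist_force"].round(1))
w=cams.grab_frame("wrist");s=cams.grab_frame("scene");t=cams.grab_frame("top");cv2.imwrite("pics/w4.png",w["color"])
print(proj(w,(.62,-.212,.085)))
for a,r in(([s],[24]),([w],[45]),([w,s],[45,24])):
    try: lid(a,.62,-.212,r)
    except Exception as e: print(e)
print("blue");lid([s],.60,.127,[24])
togo((.49,.12,.20),.0,.5)
E
```

```text
6.6 [ 0.28   0.153  0.146  2.294 -0.777  0.321 -0.453] [0.2 0.4 0.9]
(np.float64(353.7699286270386), np.float64(113.54223636841431))
ellipse [188.2 201.5] [24.5 33.3] 71
lid centre [ 0.6252 -0.2111] open 0.037 raised towards -137.0 rms mm 0.17
ellipse [354.2 111.4] [63.9 70. ] 95
lid centre [ 0.6232 -0.2124] open 0.012 raised towards -18.0 rms mm 0.18
ellipse [354.2 111.4] [63.9 70. ] 95
ellipse [188.2 201.5] [24.5 33.3] 71
lid centre [ 0.6239 -0.212 ] open 0.0 raised towards -140.0 rms mm 0.67
blue
ellipse [370.  180.6] [28.  31.7] 101
lid centre [0.6055 0.1259] open 0.288 raised towards 176.0 rms mm 0.19
shift [-0.038  1.526  0.172] turn [-0.009 -0.006 -0.003] n>= 6.1
```

The orange lid now fits as closed and the tin hasn't moved. On to the blue tin.

Request:
carry_out --plan '[[[0,0.15,0.03],[0,0,0],1],[[0,0.2,0.03],[0,0,0],1],[[-0.01,0.2,0.03],[0,0,0],1],[[-0.01,0.2,0.03],[0,0,0],1],[[-0.01,0.2,0.03],[0,0,0],1]]'

```text
clock: 7.25
ee_pos: [0.4927, -0.0369, 0.1873]
orientation: [-3.136, -0.487, -0.001]
wrist_force: [0.7, -0.1, -0.2]
grip_width: 0.004
gripper_force: 0.0
```

Request:
carry_out --plan '[[[0,0.2,0.02],[0,0,0],1],[[0,0.2,0],[0,0,0],1],[[0,0.15,0],[0,0,0],1],[[0,0,0],[0,0,0],1]]'

```text
clock: 7.65
ee_pos: [0.4929, 0.0536, 0.1896]
orientation: [-3.135, -0.484, 0.005]
wrist_force: [-0.2, 0.1, 0.0]
grip_width: 0.007
gripper_force: 0.0
```

```bash
python3 - <<'E'
from h import *
o=get_obs();print(o["clock"],o["joint_pos"].round(3),o["ee_pos"].round(4),o["orientation"].round(3))
w=cams.grab_frame("wrist");s=cams.grab_frame("scene")
print(proj(w,(.604,.126,.085)))
cv2.imwrite("pics/w5.png",w["color"])
lid([w],.604,.126,[50]);x=lid([w,s],.604,.126,[50,24])
togo((.583,.126,.13),0,.5)
E
```

```text
7.65 [-0.354  0.03   0.11   2.359  0.353  0.296 -2.123] [0.4929 0.0536 0.1896] [-3.135 -0.484  0.005]
(np.float64(239.53486573433975), np.float64(133.97817558317163))
ellipse [238.2 134. ] [57.4 68.6] 79
lid centre [0.6034 0.1262] open 0.144 raised towards 166.0 rms mm 0.07
ellipse [238.2 134. ] [57.4 68.6] 79
ellipse [370.  180.6] [28.  31.9] 100
lid centre [0.6029 0.126 ] open 0.203 raised towards 166.0 rms mm 0.85
shift [ 0.453  0.38  -0.297] turn [-0.009 -0.034 -0.006] n>= 2.6
```

View pics/w5.png

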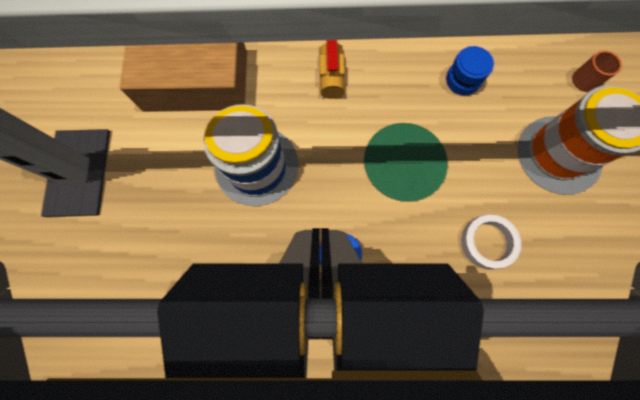

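The wrist view shows the blue tin's lid at (240,135), the green disc at (405,161), the orange lid closed at (615,115) and coupling_a behind the fingertips. The blue lid is open about 0.17 rad, raised towards the robot. I'm going to its front edge.

Request:
carry_out --plan '[[[0.05,0.08,0],[0,0,0],1],[[0.06,0.08,0],[0,0,0],1],[[0.08,0.08,0],[0,-0.01,0],1],[[0.08,0.08,-0.02],[0,-0.01,0],1],[[0.05,0.05,-0.05],[0,-0.01,0],1]]'

```text
clock: 8.25
ee_pos: [0.5586, 0.1234, 0.1765]
orientation: [-3.135, -0.501, -0.003]
wrist_force: [-0.7, -0.5, 0.9]
grip_width: 0.007
gripper_force: 0.0
```

```bash
python3 - <<'E'
from h import *
o=get_obs();print(o["clock"],o["joint_pos"].round(3),o["ee_pos"].round(4),o["orientation"].round(3))
togo((.590,.130,.112),0,.5)
E
```

```text
8.25 [-0.481  0.191  0.117  2.221  0.529  0.297 -2.418] [0.5586 0.1234 0.1765] [-3.135e+00 -5.010e-01 -3.000e-03]
shift [ 0.157  0.033 -0.323] turn [-0.012  0.003  0.   ] n>= 1.4
```

Request:
carry_out --plan '[[[0.03,0.01,-0.1],[0,0,0],1],[[0.06,0.01,-0.1],[0,0,0],1],[[0.06,0.01,-0.1],[0,0,0],1],[[0,0,-0.02],[0,0,0],1],[[0,0,0],[0,0,0],1]]'

```text
clock: 8.75
ee_pos: [0.5863, 0.1276, 0.1104]
orientation: [-3.138, -0.497, -0.002]
wrist_force: [0.9, -0.8, -0.7]
grip_width: 0.006
gripper_force: 0.0
```

```bash
python3 - <<'E'
from h import *
o=get_obs();print(o["clock"],o["joint_pos"].round(3),o["ee_pos"].round(4),o["orientation"].round(3),o["wrist_force"].round(1))
togo((.590,.130,.10),0,.5)
E
```

```text
8.75 [-0.526  0.36   0.191  2.203  0.72   0.153 -2.625] [0.5863 0.1276 0.1104] [-3.138e+00 -4.970e-01 -2.000e-03] [ 0.9 -0.8 -0.7]
shift [ 0.018  0.012 -0.052] turn [-0.006 -0.006  0.001] n>= 0.2
```

Joint 6 is near its limit, so I'll ease the tilt a little (there is ample rail clearance) while closing in.

Request:
carry_out --plan '[[[0.01,0.01,0],[0,0.1,0],1],[[0.01,0,-0.02],[0,0.1,0],1],[[0,0,-0.02],[0,0,0],1],[[0,0,0],[0,0,0],1]]'

```text
clock: 9.15
ee_pos: [0.5905, 0.1298, 0.1038]
orientation: [-3.136, -0.4, -0.004]
wrist_force: [0.2, -0.9, 0.4]
grip_width: 0.007
gripper_force: 0.0
```

Request:
carry_out --plan '[[[0,0,-0.015],[0,0,0],1],[[0,0,-0.01],[0,0,0],1],[[0,0,0],[0,0,0],1]]'

```text
clock: 9.45
ee_pos: [0.5899, 0.1323, 0.099]
orientation: [-3.136, -0.4, 0.0]
wrist_force: [0.1, 0.2, 0.0]
grip_width: 0.006
gripper_force: 0.0
```

```bash
python3 - <<'E'
from h import *
o=get_obs();print(o["clock"],o["joint_pos"].round(3),o["ee_pos"].round(4),o["orientation"].round(3),o["wrist_force"].round(1))
E
```

```text
9.45 [-0.286  0.401 -0.071  2.115  0.568  0.29  -2.435] [0.5899 0.1323 0.099 ] [-3.136 -0.4    0.   ] [0.1 0.2 0. ]
```

Request:
carry_out --plan '[[[0,0,-0.01],[0,0,0],1],[[0,0,-0.01],[0,0,0],1],[[0,0,-0.01],[0,0,0],1],[[0,0,0],[0,0,0],1]]'

```text
clock: 9.85
ee_pos: [0.5905, 0.1326, 0.0942]
orientation: [-3.135, -0.401, -0.001]
wrist_force: [-4.0, 0.6, 8.2]
grip_width: 0.002
gripper_force: 3.5
```

Request:
carry_out --plan '[[[-0.003,0,-0.01],[0,0,0],1],[[-0.003,0,-0.01],[0,0,0],1],[[0,0,0],[0,0,0],1]]'

```text
clock: 10.15
ee_pos: [0.5897, 0.1326, 0.0905]
orientation: [-3.135, -0.402, -0.001]
wrist_force: [-4.0, 0.3, 8.0]
grip_width: 0.003
gripper_force: 3.6
```

Request:
carry_out --plan '[[[-0.003,0,-0.01],[0,0,0],1],[[-0.003,0,-0.01],[0,0,0],1],[[0,0,0],[0,0,0],1]]'

```text
clock: 10.45
ee_pos: [0.5893, 0.1327, 0.0871]
orientation: [-3.134, -0.404, -0.001]
wrist_force: [-4.0, -0.4, 10.1]
grip_width: 0.003
gripper_force: 5.2
```

Request:
carry_out --plan '[[[-0.003,0,-0.01],[0,0,0],1],[[-0.003,0,-0.01],[0,0,0],1],[[0,0,0],[0,0,0],1]]'

```text
clock: 10.75
ee_pos: [0.5894, 0.1329, 0.0857]
orientation: [-3.134, -0.407, -0.002]
wrist_force: [-11.4, -2.0, 28.4]
grip_width: 0.001
gripper_force: 14.4
```

Request:
carry_out --plan '[[[-0.006,0,-0.008],[0,0,0],1],[[-0.006,0,-0.008],[0,0,0],1],[[0,0,0],[0,0,0],1]]'

```text
clock: 11.05
ee_pos: [0.5894, 0.133, 0.0851]
orientation: [-3.132, -0.413, -0.003]
wrist_force: [-14.2, -3.5, 42.0]
grip_width: 0.005
gripper_force: 20.6
```

Request:
carry_out --plan '[[[-0.004,0,-0.01],[0,0,0],1],[[-0.004,0,-0.01],[0,0,0],1],[[0,0,0],[0,0,0],1]]'

```text
clock: 11.35
ee_pos: [0.5895, 0.1331, 0.0839]
orientation: [-3.131, -0.417, -0.004]
wrist_force: [-21.5, -6.9, 61.3]
grip_width: 0.006
gripper_force: 30.9
```

Request:
carry_out --plan '[[[-0.01,0,0.05],[0,0,0],1],[[0,0,0.06],[0,0,0],-1],[[-0.1,0,0.05],[0,0,0],-1],[[-0.15,0,0.1],[0,0,0],-1],[[-0.2,0,0.1],[0,0,0],-1]]'

```text
clock: 11.85
ee_pos: [0.4908, 0.1322, 0.1468]
orientation: [-3.135, -0.401, -0.002]
wrist_force: [-0.7, 0.4, 1.1]
grip_width: 0.333
gripper_force: 0.0
```

Request:
carry_out --plan '[[[-0.05,-0.1,0.1],[0,0,0],-1],[[0,0,0],[0,0,0],-1]]'

```text
clock: 12.05
ee_pos: [0.4808, 0.1111, 0.1686]
orientation: [-3.134, -0.404, -0.003]
wrist_force: [0.3, 1.5, -0.4]
grip_width: 0.506
gripper_force: 0.0
```

```bash
python3 - <<'E'
from h import *
o=get_obs();print(o["clock"],o["joint_pos"].round(3),o["ee_pos"].round(4),o["orientation"].round(3),o["wrist_force"].round(1),o["grip_width"])
w=cams.grab_frame("wrist");s=cams.grab_frame("scene");t=cams.grab_frame("top");cv2.imwrite("pics/w6.png",w["color"])
print("blue lid px",proj(w,(.603,.126,.084)),"green px",proj(w,(.614,-.039,0)))
for a,r in(([w],[50]),([s],[24]),([w,s],[50,24])): lid(a,.603,.126,r)
for n,f in(("w",w),("s",s)):
    m=masks(f)["green"]; k=np.zeros_like(m);u,v=map(int,proj(f,(.614,-.039,0)));cv2.circle(k,(u,v),60 if n=="w" else 30,255,-1)
    e=cv2.fitEllipse(cv2.convexHull(cv2.findNonZero(m&k)));print("green",n,np.round(e[0],1),np.round(e[1],1),hit(f,*e[0],0)[:2].round(4))
E
```

```text
12.05 [-0.258  0.106 -0.141  2.306  0.441  0.386 -2.349] [0.4808 0.1111 0.1686] [-3.134e+00 -4.040e-01 -3.000e-03] [ 0.3  1.5 -0.4] 0.5062018285592953
blue lid px (np.float64(301.94658055812437), np.float64(98.67058512627362)) green px (np.float64(463.5213510847876), np.float64(124.62429320779724))
ellipse [301.  100.1] [68.8 72.4] 87
lid centre [0.6023 0.1268] open 0.002 raised towards 42.0 rms mm 0.18
ellipse [369.6 182.5] [24. 31.] 97
lid centre [0.6037 0.1261] open 0.04 raised towards 176.0 rms mm 0.06
ellipse [301.  100.1] [68.8 72.4] 87
ellipse [369.6 182.5] [24. 31.] 97
lid centre [0.6026 0.1265] open 0.011 raised towards 166.0 rms mm 0.49
green w [464.2 126.8] [81.6 88.6] [ 0.6116 -0.0396]
green s [286.  217.2] [35.5 44. ] [ 0.6125 -0.0394]
```

View pics/w6.png

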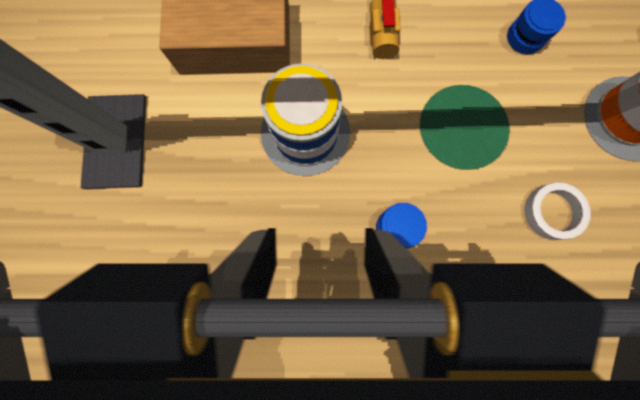

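The wrist view shows the blue lid flat at (302,100), the green disc at (464,126) and coupling_a at (403,225), and nothing has been knocked. Both lids are home. The tin is at (0.6025, 0.1267) and the green centre at (0.612, -0.0395). Next I straddle the tin along the tool axis.

```bash
python3 -c "
from h import *
togo((.5606,.1267,.145),0.02,.4)"
```

```text
shift [ 0.394  0.072 -0.106] turn [-0.013  0.002  0.039] n>= 1.7
```

Request:
carry_out --plan '[[[0.1,0.018,-0.02],[0,0,0.01],-1],[[0.1,0.018,-0.02],[0,0,0.01],-1],[[0.1,0.018,-0.03],[0,0,0.01],-1],[[0.09,0.018,-0.03],[0,0,0.01],-1],[[0,0,0],[0,0,0],-1]]'

```text
clock: 12.7
ee_pos: [0.5606, 0.1271, 0.1441]
orientation: [-3.135, -0.398, 0.019]
wrist_force: [0.0, 0.1, -0.5]
grip_width: 0.998
gripper_force: 0.0
```

```bash
python3 - <<'E'
from h import *
o=get_obs();print(o["clock"],o["joint_pos"].round(3),o["ee_pos"].round(4),o["orientation"].round(3),o["grip_width"])
togo((.575,.1267,.11),0.02,.4)
togo((.610,.1267,.028),0.02,.4)
E
```

```text
12.7 [-0.243  0.281 -0.123  2.152  0.453  0.363 -2.303] [0.5606 0.1271 0.1441] [-3.135 -0.398  0.019] 0.9984108739240023
shift [ 0.072 -0.002 -0.17 ] turn [-0.011 -0.004 -0.002] n>= 0.7
shift [ 0.247 -0.002 -0.58 ] turn [-0.011 -0.004 -0.002] n>= 2.5
```

Request:
carry_out --plan '[[[0.04,0,-0.09],[0,0,0],-1],[[0.04,0,-0.09],[0,0,0],-1],[[0.04,0,-0.09],[0,0,0],-1],[[0,0,0],[0,0,0],-1]]'

```text
clock: 13.1
ee_pos: [0.5815, 0.126, 0.0891]
orientation: [-3.137, -0.395, 0.02]
wrist_force: [-0.3, -0.9, 0.1]
grip_width: 0.997
gripper_force: 0.0
```

Request:
carry_out --plan '[[[0.04,0,-0.1],[0,0,0],-1],[[0.04,0,-0.1],[0,0,0],-1],[[0.045,0,-0.11],[0,0,0],-1],[[0,0,0],[0,0,0],-1]]'

```text
clock: 13.5
ee_pos: [0.6067, 0.1262, 0.028]
orientation: [-3.137, -0.396, 0.02]
wrist_force: [-0.8, -0.8, 1.3]
grip_width: 0.999
gripper_force: 0.0
```

```bash
python3 - <<'E'
from h import *
o=get_obs();print(o["clock"],o["joint_pos"].round(3),o["ee_pos"].round(4),o["orientation"].round(3),o["wrist_force"].round(1))
w=cams.grab_frame("wrist");s=cams.grab_frame("scene");lid([s],.603,.126,[24]);lid([w],.603,.126,[60])
E
```

```text
13.5 [-0.32   0.55   0.004  2.104  0.797  0.15  -2.638] [0.6067 0.1262 0.028 ] [-3.137 -0.396  0.02 ] [-0.8 -0.8  1.3]
ellipse [369.6 182.6] [23.7 31.4] 96
lid centre [0.6036 0.1261] open 0.03 raised towards 168.0 rms mm 0.17
ellipse [305.1 264.8] [135.3 157.9] 43
lid centre [0.5992 0.1308] open 0.0 raised towards -165.0 rms mm 4.27
```

Joint 6 is at its limit again, so I ease the tilt slightly, centre on the tin, then close gently.

Request:
carry_out --plan '[[[0.01,0.002,0],[0,0.04,0],-1],[[0,0,0],[0,0.03,0],-1],[[0,0,0],[0,0,0],1],[[0,0,0],[0,0,0],1],[[0,0,0],[0,0,0],1]]'

```text
clock: 14.1
ee_pos: [0.6099, 0.1268, 0.031]
orientation: [-3.135, -0.366, 0.018]
wrist_force: [-0.2, 0.3, -0.1]
grip_width: 0.762
gripper_force: 0.0
```

Request:
carry_out --plan '[[[0,0,0],[0,0,0],1],[[0,0,0],[0,0,0],1],[[0,0,0],[0,0,0],1]]'

```text
clock: 14.4
ee_pos: [0.6099, 0.1273, 0.0308]
orientation: [-3.135, -0.366, 0.019]
wrist_force: [-4.0, 0.8, 6.5]
grip_width: 0.713
gripper_force: 30.0
```

```bash
python3 - <<'E'
from h import *
o=get_obs();print(o["clock"],o["joint_pos"].round(3),o["ee_pos"].round(4),o["orientation"].round(3),o["wrist_force"].round(1))
s=cams.grab_frame("scene");lid([s],.603,.126,[24])
E
```

```text
14.4 [-0.22   0.556 -0.11   2.068  0.752  0.223 -2.566] [0.6099 0.1273 0.0308] [-3.135 -0.366  0.019] [-4.   0.8  6.5]
ellipse [369.7 182.6] [23.7 31.2] 96
lid centre [0.6037 0.1262] open 0.03 raised towards 162.0 rms mm 0.06
```

Gripped with 30 N and bearing lightly downward. Sliding now, with checks on the way.

Request:
carry_out --plan '[[[0.002,-0.02,0],[0,0,0],1],[[0.003,-0.04,0],[0,0,0],1],[[0.003,-0.05,0],[0,0,0],1],[[0.003,-0.05,0],[0,0,0],1],[[0.003,-0.05,0],[0,0,0],1]]'

```text
clock: 14.95
ee_pos: [0.6135, 0.0884, 0.031]
orientation: [-3.13, -0.368, 0.021]
wrist_force: [0.6, 4.8, 2.0]
grip_width: 0.715
gripper_force: 30.0
```

```bash
python3 - <<'E'
from h import *
o=get_obs();print(o["clock"],o["joint_pos"].round(3),o["ee_pos"].round(4),o["orientation"].round(3),o["wrist_force"].round(1),o["torque"].round(2))
s=cams.grab_frame("scene");lid([s],.603,.085,[24])
E
```

```text
14.95 [-0.106  0.553 -0.152  2.079  0.758  0.204 -2.49 ] [0.6135 0.0884 0.031 ] [-3.13  -0.368  0.021] [0.6 4.8 2. ] [1.23 0.35 0.45]
ellipse [350. 185.] [24.  31.2] 94
lid centre [0.6069 0.0884] open 0.028 raised towards 175.0 rms mm 0.08
```

Request:
carry_out --plan '[[[0.003,-0.05,-0.001],[0,0,0],1],[[0.003,-0.05,-0.001],[0,0,0],1],[[0.003,-0.05,0],[0,0,0],1],[[0.003,-0.05,0],[0,0,0],1],[[0.003,-0.05,0],[0,0,0],1]]'

```text
clock: 15.5
ee_pos: [0.6171, 0.0388, 0.031]
orientation: [-3.13, -0.369, 0.022]
wrist_force: [-0.6, 7.4, 3.5]
grip_width: 0.714
gripper_force: 30.0
```

Request:
carry_out --plan '[[[0.003,-0.05,0],[0,0,0],1],[[0.003,-0.05,0],[0,0,0],1],[[0.002,-0.05,0],[0,0,0],1],[[0.002,-0.05,0],[0,0,0],1],[[0,-0.05,0],[0,0,0],1]]'

```text
clock: 16.0
ee_pos: [0.6193, -0.0113, 0.031]
orientation: [-3.13, -0.369, 0.022]
wrist_force: [1.0, 6.9, 3.5]
grip_width: 0.714
gripper_force: 30.0
```

```bash
python3 - <<'E'
from h import *
o=get_obs();print(o["clock"],o["joint_pos"].round(3),o["ee_pos"].round(4),o["orientation"].round(3),o["wrist_force"].round(1),o["torque"].round(2))
s=cams.grab_frame("scene");lid([s],o["ee_pos"][0]-.007,o["ee_pos"][1],[24])
E
```

```text
16.0 [ 0.2    0.567 -0.282  2.074  0.754  0.198 -2.278] [ 0.6193 -0.0113  0.031 ] [-3.13  -0.369  0.022] [1.  6.9 3.5] [1.53 0.05 0.51]
ellipse [297.4 190.4] [24.3 31.3] 84
lid centre [ 0.6127 -0.0108] open 0.021 raised towards 158.0 rms mm 0.04
```

Another 28 mm to go in -y.

Request:
carry_out --plan '[[[0,-0.05,0],[0,0,0],1],[[0,-0.05,0],[0,0,0],1],[[0,-0.04,0],[0,0,0],1],[[0,0,0],[0,0,0],1],[[0,0,0],[0,0,0],1]]'

```text
clock: 16.55
ee_pos: [0.6193, -0.0413, 0.0309]
orientation: [-3.133, -0.369, 0.02]
wrist_force: [2.7, 4.7, 5.0]
grip_width: 0.711
gripper_force: 30.0
```

Request:
carry_out --plan '[[[0,0,0],[0,0,0],-1],[[0,0,0],[0,0,0],-1],[[0,0,0],[0,0,0],-1],[[0,0,0],[0,0,0],-1],[[0,0,0],[0,0,0],-1]]'

```text
clock: 17.05
ee_pos: [0.6175, -0.0436, 0.0296]
orientation: [-3.135, -0.365, 0.018]
wrist_force: [-0.7, 0.4, 0.4]
grip_width: 0.999
gripper_force: 0.0
```

```bash
python3 - <<'E'
from h import *
o=get_obs();print(o["clock"],o["joint_pos"].round(3),o["ee_pos"].round(4),o["orientation"].round(3),o["wrist_force"].round(1),o["grip_width"])
s=cams.grab_frame("scene");lid([s],o["ee_pos"][0]-.007,o["ee_pos"][1],[24])
E
```

```text
17.05 [ 0.29   0.577 -0.319  2.068  0.751  0.207 -2.214] [ 0.6175 -0.0436  0.0296] [-3.135 -0.365  0.018] [-0.7  0.4  0.4] 0.9993210886814768
ellipse [280.9 191.4] [24.4 31.5] 82
lid centre [ 0.6131 -0.0415] open 0.025 raised towards -176.0 rms mm 0.03
```

Released, about 2 mm off the green centre. I retract along the tool axis.

Request:
carry_out --plan '[[[-0.036,0.01,0.093],[0,0,0],-1],[[-0.055,0,0.14],[0,0,0],-1],[[-0.055,0,0.14],[0,0,0],-1],[[-0.055,0,0.14],[0,0,0],-1],[[-0.1,0,0.1],[0,0,0],-1]]'

```text
clock: 17.6
ee_pos: [0.5584, -0.0412, 0.1544]
orientation: [-3.135, -0.368, 0.018]
wrist_force: [-0.4, 0.1, 0.3]
grip_width: 1.0
gripper_force: 0.0
```

Request:
carry_out --plan '[[[-0.15,0,0.1],[0,0,0],-1],[[-0.15,0,0.1],[0,0,0],-1],[[0,0,0],[0,0,0],-1],[[0,0,0],[0,0,0],-1],[[0,0,0],[0,0,0],-1]]'

```text
clock: 18.1
ee_pos: [0.4982, -0.0413, 0.1924]
orientation: [-3.134, -0.366, 0.018]
wrist_force: [0.2, -0.5, 0.6]
grip_width: 0.997
gripper_force: 0.0
```

```bash
python3 - <<'E'
from h import *
o=get_obs();print(o["clock"],o["ee_pos"].round(4),o["wrist_force"].round(1))
w=cams.grab_frame("wrist");s=cams.grab_frame("scene")
print("blue");lid([w],.613,-.041,[45]);lid([w,s],.613,-.041,[45,24]);print("orange");lid([w],.624,-.212,[45]);lid([w,s],.624,-.212,[45,24])
cv2.imwrite("pics/end.png",np.vstack([w["color"][:270],s["color"][100:300]]))
E
```

```text
18.1 [ 0.4982 -0.0413  0.1924] [ 0.2 -0.5  0.6]
blue
ellipse [323.6 114.5] [65.9 68. ] 89
lid centre [ 0.6115 -0.0416] open 0.0 raised towards 122.0 rms mm 0.16
ellipse [323.6 114.5] [65.9 68. ] 89
ellipse [280.9 191.2] [25.4 31. ] 80
lid centre [ 0.6119 -0.0415] open 0.024 raised towards -180.0 rms mm 0.68
orange
ellipse [520.5 104.6] [65.  70.4] 108
lid centre [ 0.6231 -0.2111] open 0.02 raised towards -69.0 rms mm 0.16
ellipse [520.5 104.6] [65.  70.4] 108
ellipse [188.2 201.5] [24.5 33.3] 71
lid centre [ 0.6239 -0.2114] open 0.006 raised towards -128.0 rms mm 0.61
```

View pics/end.png

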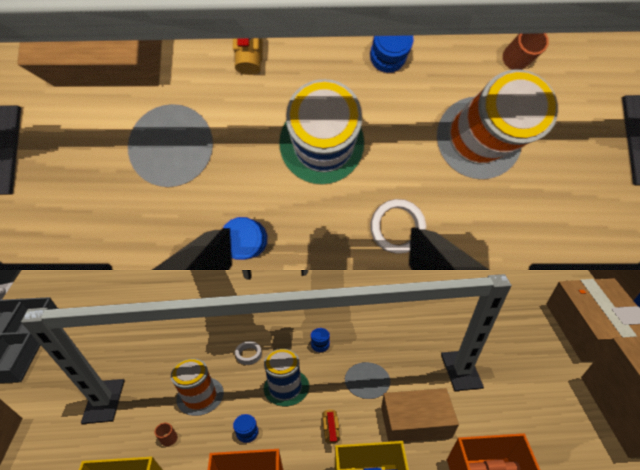

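The final views show the blue tin inside the green disc, base centred at about (322,140), with both lids flat and the orange tin and other stock where they were. Handing in.

```bash
python3 -c "
from bench import bot
print(bot.sign_off())"
```

```text
the job is handed in; nothing more can be done
None
```

Both lids were pressed fully home first, then the blue tin was slid onto the green disc, about 2 mm off centre. The orange tin, rail and other stock look undisturbed. The job is handed in at about 18 s; joints 5 and 6 briefly read right at their range limits (-1.291 and 0.148 rad) while nearing the orange tin.

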